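# Tip the punch blanks out of the tilt tray and shut their case

## Task

Tip the four steel punch blanks into the open orange case: lift the hinged tray at its handle end until all of them have slid out over the lip, then lower it gently until it lies on its rests again. Then swing the case's raised lid over and shut it fully, edge to edge, leaving the bottle, the can and the lilac-lidded box alone.

Things in the scene. Friction and masses are not known exactly. Their poses are not given: they have to be found in the camera images.
- tray_hinge (a point): Middle of the tray's hinge line, 40 mm above the worktop, on the fixed dark green steel stand (base plate 120 x 190 x 6 mm, two 55 mm high cheeks). x along the hinge line, y from the hinge towards the tray's handle (the case lies on the -y side), z up. These axes do not move with the tray.
- tray (a joint): The tray's tilt, rad: 0 = level on its rests, grows as the handle end is lifted, stop at 1.0. The tray weighs 0.45 kg with a little hinge drag and falls back if let go; lifting the handle takes 2 to 3 N. Blanks begin to slide at 0.3 to 0.5 rad; at 0.8 to 0.95 all slide out within a second. Tilted, the lip swings forward over the case's rim, where it would block the lid.
- tray_handle (a point): Middle of the handle at the tray's free end: a round black grip, 12 mm thick, 76 mm long along the hinge direction (x), 60 mm clear of the tray's end wall, nothing under it but the worktop. With the tray level it is 230 mm (in y) from the hinge line and 52 mm above it, so 92 mm above the worktop. Moves and turns with the tray.
- tray_lip (a point): Middle of the open lip of the aluminium tray, on its floor; with the tray level 15 mm beyond the hinge line (-y) and 86 mm above the worktop. The smooth floor is 108 mm wide (x) and 185 mm long (y), its sides up to 25 mm high, with an end wall 170 mm from the hinge line. Moves with the tray.
- case: Orange plastic carrying case in two hinged halves, loose on the worktop close to the lip; 132 mm (x) by 140 mm (y), 0.75 kg. Origin: centre of the underside of its lower half; z up, +y towards the tray (up to 0.04 rad off the tray's direction). The lower half is 40 mm high with 3 mm walls and floor, open at the top.
- case_hinge (a point): Middle of the lid's hinge line: the top of the lower half's wall farthest from the tray, 70 mm from the case's centre (-y) and 40 mm up. x along the hinge line, +y towards the tray, z up.
- case_lid (a joint): The lid half's angle, rad: 0 = shut, edge to edge on the lower half; grows as it opens, stop at 2.0. It starts open (1.65 to 1.95, leaning back a little, inside facing the tray). A shell 132 x 140 mm, 18 mm deep; the stiff hinge keeps it wherever it is left: moving it takes 1 to 2 N at the free edge.
- lid_edge (a point): Middle of the lid's free edge, on its outer face: 140 mm from the hinge line and 18 mm to the outside of the lid's rim. Moves and turns with the lid (y from the hinge to the free edge, z out of the outer face); with the lid shut it is 58 mm above the worktop.
- blank_0_mid (a point): Centre of a round steel punch blank, 62 mm long, about 8 mm thick (its length is its y axis, z up through it), lying lengthwise on the tray's floor, towards its handle end.
- blank_1_mid (a point): Centre of a round steel punch blank, 68 mm long, about 8 mm thick (its length is its y axis, z up through it), lying lengthwise on the tray's floor, towards its handle end.
- blank_2_mid (a point): Centre of a round steel punch blank, 74 mm long, about 8 mm thick (its length is its y axis, z up through it), lying lengthwise on the tray's floor, towards its handle end.
- blank_3_mid (a point): Centre of a round steel punch blank, 80 mm long, about 8 mm thick (its length is its y axis, z up through it), lying across the tray, nearer the lip.
- bottle: Bystander: brown dropper bottle, 33 mm thick, 102 mm tall, standing beyond the case. Origin at the centre of its foot.
- talc_can: Bystander: orange and white talc can with a red cap, 62 mm thick, 114 mm tall, standing beyond the tray. Origin at the centre of its foot.
- lilac_box: Bystander: flat dark blue box with a lilac lid, 84 x 115 x 29 mm, left of the tray's handle. Origin at the centre of its underside.

How it is judged:
On the way, in this order (a step that is already met when the one before it is completed fails the run):
1. all four blanks have slid into the case while the tray is still tilted up (x of blank_0_mid in the frame of case between -0.066 and 0.066 m and y of blank_0_mid in the frame of case between -0.07 and 0.07 m and z of blank_0_mid in the frame of case between 0 and 0.04 m and x of blank_1_mid in the frame of case between -0.066 and 0.066 m and y of blank_1_mid in the frame of case between -0.07 and 0.07 m and z of blank_1_mid in the frame of case between 0 and 0.04 m and x of blank_2_mid in the frame of case between -0.066 and 0.066 m and y of blank_2_mid in the frame of case between -0.07 and 0.07 m and z of blank_2_mid in the frame of case between 0 and 0.04 m and x of blank_3_mid in the frame of case between -0.066 and 0.066 m and y of blank_3_mid in the frame of case between -0.07 and 0.07 m and z of blank_3_mid in the frame of case between 0 and 0.04 m and value of joint tray above 0.3 rad), for 0.1 s.
2. the tray lies level on its rests again, the case's lid still being open (value of joint tray below 0.03 rad and value of joint case_lid above 0.8 rad), for 0.2 s.
At the end, for the whole second after the job is handed in: All four blanks lie inside the case's lower half, the tray lies level on its rests (within 0.03 rad), the case stands flat and at rest on the worktop (within 0.05 rad), and its lid is shut (within 0.025 rad, 3.5 mm at the free edge) (x of blank_0_mid in the frame of case between -0.066 and 0.066 m and y of blank_0_mid in the frame of case between -0.07 and 0.07 m and z of blank_0_mid in the frame of case between 0 and 0.04 m and x of blank_1_mid in the frame of case between -0.066 and 0.066 m and y of blank_1_mid in the frame of case between -0.07 and 0.07 m and z of blank_1_mid in the frame of case between 0 and 0.04 m and x of blank_2_mid in the frame of case between -0.066 and 0.066 m and y of blank_2_mid in the frame of case between -0.07 and 0.07 m and z of blank_2_mid in the frame of case between 0 and 0.04 m and x of blank_3_mid in the frame of case between -0.066 and 0.066 m and y of blank_3_mid in the frame of case between -0.07 and 0.07 m and z of blank_3_mid in the frame of case between 0 and 0.04 m and value of joint tray below 0.03 rad and value of joint case_lid below 0.025 rad and angle between case's own z axis and vertical below 0.05 rad and linear speed of case below 0.02 m/s); the robot touches nothing.
It fails at once if the tray falls or is slammed down (faster than 2 rad/s, about 0.45 m/s at the handle) (velocity of joint tray below -2 rad/s).
It fails at once if the bottle is pushed more than 20 mm or knocked over (distance of bottle from where it was at the start of the episode above 0.02 m or angle between bottle's own z axis and vertical above 0.3 rad).
It fails at once if the can is pushed more than 20 mm or knocked over (distance of talc_can from where it was at the start of the episode above 0.02 m or angle between talc_can's own z axis and vertical above 0.3 rad).
It fails at once if the lilac-lidded box is pushed more than 20 mm or knocked over (distance of lilac_box from where it was at the start of the episode above 0.02 m or angle between lilac_box's own z axis and vertical above 0.3 rad).
It also fails if it takes over 64 s, if anything falls off the work surface, if the arm or the gripper's body presses on something with over 40 N, if the wrist force passes 120 N, or if a joint passes its speed limit or range.

## Robot

A 7-joint arm with a two-finger parallel gripper is mounted at the origin on a cart in front of the work surface, level with it; the furniture and walls round the work are solid. World frame = base frame: x ahead of the robot, y to its left, z up, the work surface at z = 0. Lengths are in m, angles in rad, forces in N, time in s.
With the tool pointing down it reaches from about 0.4 to 0.85 m from the base axis. Payload 10.4 kg.
Tool frame: the origin (TCP) lies midway between the tips of the shut fingers; the grasp point (between the pads) lies 19 mm behind it; z points along the fingers, y is the direction in which the jaws open and shut (so a half turn about z gives the same grasp; the last joint's range is limited). The gripper opens to 85 mm and grips with 20 to 120 N. Pads are 22 mm wide; open, the fingers measure 114 mm over their backs; the gripper's body (76 mm by 85 mm) begins 54 mm behind the grasp point. The pads swing forward as they close: fully open they stand 13 mm farther back than shut.
Start: joints at [-1.3, 0.332, -0.065, 1.46, 0.022, 1.35, -0.088], TCP at [0.181, 0.598, 0.195] pointing down, gripper open.
Joint ranges: [-2.6, 2.6], [-0.5, 2.12], [-1.47, 1.34], [0.16, 2.42], [-1.27, 4.41], [0.06, 2.06], [-2.6, 2.6]. Speed limits (rad/s): [2.22, 2.22, 2.79, 2.79, 3.14, 3.14, 3.14].

## Interface

Orientations are given as a unit quaternion [x, y, z, w].
In Python, from workcell import get_obs, camera, calibration, hand_in gives the robot as it stands.
- The arm moves only by the shell command python3 -m handwheel 'ROWS' [FORCE]. ROWS is JSON, a list of rows, each an object with "jaw": the finger opening in mm, from 0 to 85.4; "delta_pos": the shift along the tool's x, y, z scaled (see below), a list of three; "turn": the turn about the tool's z scaled (see below). In form: [{"jaw": jaw, "delta_pos": [tx, ty, tz], "turn": turn}, ...]. A call has 1 to 10 rows; each row is the pose to reach, as a shift and turn from the pose commanded when the call began, along the tool's axes at that moment, turning the shorter way round; what a row does not reach only later rows make up. The controller multiplies each number of a shift by 1 m and each number of a turn by pi rad. A row lasts 1/12 s, in which the tool goes at most 41.7 mm and 7.16 degrees, less where a joint would pass 70% of its speed; a pose out of reach is approached as far as the arm can. A call with a number of a shift or a turn outside -1 to 1 is refused whole. A call with a gripper value outside its range is refused whole. The fingers move at their own pace and stop on an object; FORCE is the grip in N (left out, the last holds). Time passes only in rows, so rows that repeat a pose let the fingers close. It gives the time, the measured TCP pose, the force and the opening at its end, in the units of the state.
- get_obs(): the state, without advancing time (a new reading comes with each control period).
- camera(name): name is "scene" or "top" or "wrist"; returns the picture (480x640x3 uint8, red, green, blue); there is no depth.
- calibration(name): a dict with "mtx" (3x3 intrinsics, pixels), "dist_coeffs" ([k1, k2, p1, p2, k3] as OpenCV has them; the pictures are not rectified), "rvec" (rotation vector, rad) and "tvec" (3), from world to camera coordinates, as OpenCV has them. Camera axes: x right, y down, z forward; pixel columns grow to the right and rows downward; lengths in m; the calibration is good to about 2 mm. A picture is of the moment at which its call begins: read the wrist's pose just before it. calibration takes no time and is no camera call; for the wrist camera it gives the pose at the moment of the call.
- hand_in(): hands the job in, once; it reports no verdict.
The state is a dict: "clock": time; "joint_pos": joint angles; "joint_velocities": joint speeds; "tau": joint torques, N m; "position": TCP position; "ee_rot": TCP orientation; "ft_force": force on the tool from outside, world axes, zero at the start; "torque": the same for the moment, N m; "grip_width": opening from 0.0 (shut) to 1.0 (fully open).
Only numpy, scipy, OpenCV 4.12 (cv2) and the standard library are available. Lean on these libraries where they do the work, as an engineer would, in place of code of your own. Each camera call takes 0.05 s, during which the arm holds its last target.

## Working session

There is one attempt and no reset: what is moved stays moved. The work goes in short steps, Python scripts to look and compute and a shell command to move; the robot and the scene stay as the last step left them, time stands still between calls to the robot, and variables do not carry over. Pictures are saved under pics/ and viewed, and the job is handed in when it is done.

```bash
mkdir -p pics; ls
python3 - <<'E'
from workcell import *
import cv2
o=get_obs();print({k:(v if not hasattr(v,'round') else v) for k,v in o.items()})
for n in ["scene","top","wrist"]:
    im=camera(n);cv2.imwrite(f"pics/{n}0.png",im[:,:,::-1])
    c=calibration(n);print(n,c)
E
```

```text
pics
{'clock': 0.0, 'joint_pos': array([-1.29959458,  0.33286193, -0.06469336,  1.46093171,  0.02160634,
        1.34992795, -0.08848369]), 'joint_velocities': array([-1.82660503e-03,  1.36690074e-04,  1.13977672e-03,  8.41174159e-04,
       -8.01294748e-04,  6.98093904e-05,  1.47171595e-03]), 'tau': array([ 4.43241233e-04, -6.25419688e+01,  4.94058640e-02, -3.91623831e+01,
        1.61503296e-02,  9.33459814e-03,  1.11198986e-05]), 'position': array([0.18088473, 0.5978003 , 0.19422676]), 'ee_rot': array([ 1.46357125e-01,  9.89231560e-01, -7.13468892e-04, -6.71319071e-05]), 'ft_force': array([-0.15373893, -0.27405191, -0.61349399]), 'torque': array([ 0.02639315, -0.00575854, -0.00677061]), 'grip_width': 1.00575063132799}
scene {'mtx': array([[515.98797301,   0.        , 324.62047062],
       [  0.        , 515.98797301, 226.33483829],
       [  0.        ,   0.        ,   1.        ]]), 'dist_coeffs': array([-0.14187369,  0.        ,  0.        ,  0.        ,  0.        ]), 'rvec': array([ 2.14734279, -0.49509117,  0.22859782]), 'tvec': array([-0.41840129,  0.30292215,  0.897731  ])}
top {'mtx': array([[485.00002384,   0.        , 320.5434398 ],
       [  0.        , 485.00002384, 240.4119592 ],
       [  0.        ,   0.        ,   1.        ]]), 'dist_coeffs': array([-0.00964755,  0.        ,  0.        ,  0.        ,  0.        ]), 'rvec': array([ 2.1524271 , -2.1572007 ,  0.15234586]), 'tvec': array([0.19164604, 0.53972629, 0.93472648])}
wrist {'mtx': array([[347.91928281,   0.        , 314.47795611],
       [  0.        , 347.91928281, 244.12845101],
       [  0.        ,   0.        ,   1.        ]]), 'dist_coeffs': array([0.00384205, 0.        , 0.        , 0.        , 0.        ]), 'rvec': array([-2.30809992, -1.71284514, -0.27136625]), 'tvec': array([-0.62483741, -0.04032561,  0.38133944])}
```

View pics/scene0.png

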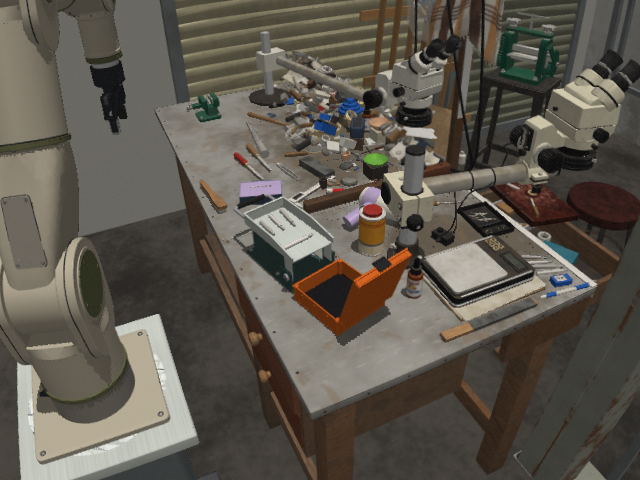

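View pics/top0.png

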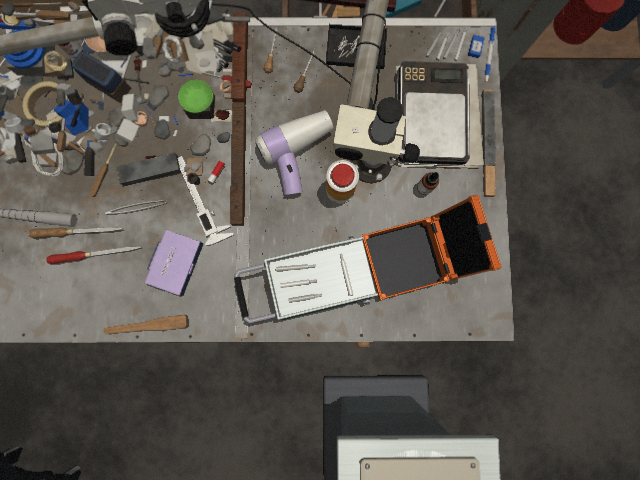

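View pics/wrist0.png

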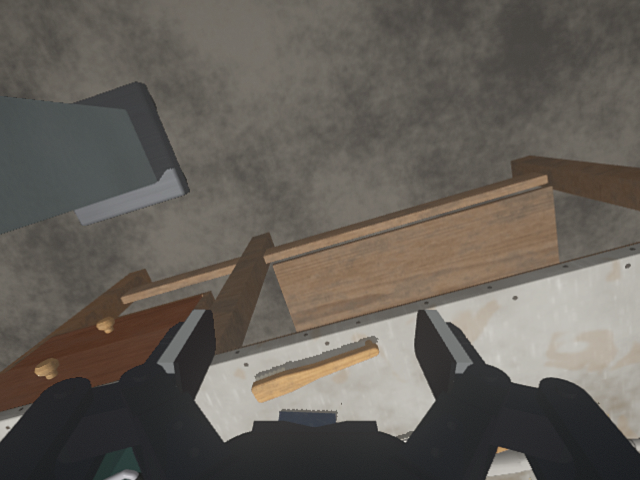

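The scene view shows the robot at left with the tray and the open case on the table. In the top view the black grip runs (236,275)–(245,321), the tray lip is near x≈370, and the case's lower half covers (366,236)–(447,298). The lid leans back to about (500,268). The bottle is at (429,183), the can at (342,180) and the box at (173,262).

```bash
cat > h.py <<'E'
import numpy as np, cv2
from workcell import *
from scipy.spatial.transform import Rotation as R
def ray(c,uv):
    p=cv2.undistortPoints(np.array([[uv]],float),c["mtx"],c["dist_coeffs"])[0,0]
    Rm=cv2.Rodrigues(c["rvec"])[0]; o=-Rm.T@c["tvec"].ravel(); d=Rm.T@np.array([p[0],p[1],1]); return o,d
def plane(n,uv,z,c=None):
    c=c or calibration(n); o,d=ray(c,uv); return o+d*(z-o[2])/d[2]
def proj(n,P):
    c=calibration(n); return cv2.projectPoints(np.array(P,float).reshape(-1,1,3),c["rvec"],c["tvec"],c["mtx"],c["dist_coeffs"])[0][:,0]
E
python3 - <<'E'
from h import *
im=cv2.imread("pics/top0.png")
hsv=cv2.cvtColor(im,cv2.COLOR_BGR2HSV)
# black grip
m=((hsv[...,2]<60)).astype(np.uint8); m[:,:228]=0;m[:,252:]=0;m[:268]=0;m[328:]=0
n,l,s,cen=cv2.connectedComponentsWithStats(m)
for i in range(1,n):
    if s[i][4]>60:
        pts=np.argwhere(l==i)[:,::-1].astype(np.float32); r=cv2.minAreaRect(pts); b=cv2.boxPoints(r)
        print("grip",s[i],r,[plane("top",p,.092).round(3) for p in b], plane("top",r[0],.092).round(4))
for nm,uv,z in [("lipA",(367,238),.086),("lipB",(376,298),.086),("endA",(265,262),.1),("endB",(274,318),.1),("caseA",(366,236),.04),("caseB",(375,298),.04),("caseC",(447,283),.04),("caseD",(437,222),.04),("bottle",(429,183),.1),("can",(342,172),.114),("box",(173,262),.029),("boxcorner",(185,295),.029)]:
    print(nm,plane("top",uv,z).round(4))
big=cv2.resize(im[180:340,220:520],None,fx=2.6,fy=2.6,interpolation=cv2.INTER_CUBIC); cv2.imwrite("pics/topzoom.png",big)
s=cv2.imread("pics/scene0.png"); cv2.imwrite("pics/scenezoom.png",cv2.resize(s[170:350,220:450],None,fx=3.3,fy=3.3,interpolation=cv2.INTER_CUBIC))
E
```

```text
grip [234 277  14  41 260] ((240.5439910888672, 296.78509521484375), (40.58985137939453, 6.913814544677734), 78.36637115478516) [array([0.463, 0.354, 0.092]), array([0.465, 0.341, 0.092]), array([0.392, 0.325, 0.092]), array([0.39 , 0.337, 0.092])] [0.4274 0.3394 0.092 ]
lipA [0.5378 0.1026 0.086 ]
lipB [0.4246 0.0875 0.086 ]
endA [0.4912 0.294  0.1   ]
endB [0.3885 0.2763 0.1   ]
caseA [0.5483 0.0997 0.04  ]
caseB [0.4253 0.0839 0.04  ]
caseC [ 0.4543 -0.0589  0.04  ]
caseD [ 0.5764 -0.0433  0.04  ]
bottle [ 0.6413 -0.0157  0.1   ]
can [0.6589 0.1504 0.114 ]
box [0.498  0.4857 0.029 ]
boxcorner [0.4323 0.4595 0.029 ]
```

View pics/topzoom.png

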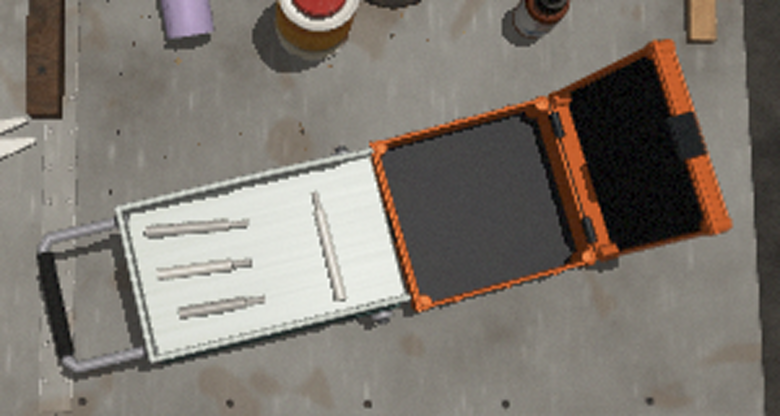

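View pics/scenezoom.png

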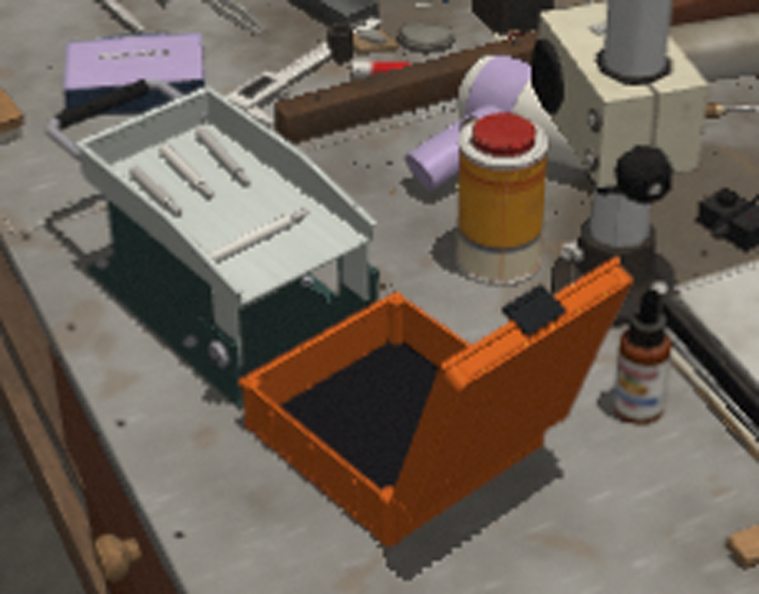

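Run:
```python
from h import *
g=np.array([.4274,.3394,.092]); print("grip proj scene",proj("scene",g), "seen ~(251.5,201)")
yc=np.array([-.196,.9806,0]);hg=np.array([.5150,-.0500,.04]);xc=np.array([.9806,.196,0])
for th in [1.6,1.7,1.8,1.9,2.0]:
    s=.14*np.cos(th)-.018*np.sin(th); z=.14*np.sin(th)+.018*np.cos(th)
    P=[hg+yc*s+np.array([0,0,z])+k*.066*xc for k in(-1,1)]
    print(th,s.round(3),z.round(3)+.04,proj("top",P).round(0).tolist(),proj("scene",P).round(0).tolist())
print("seen top (500,268),(474,196); scene right corner",(630/3.3+220,265/3.3+170),(450/3.3+220,380/3.3+170))
o=get_obs();Rm=R.from_quat(o["ee_rot"]).as_matrix();print(Rm.round(3))
a=np.array([-.216,.976,0]) # wanted tool y
ang=np.arctan2(Rm[:,0]@a,Rm[:,1]@a);print("turn",-ang/np.pi)
for z in(.16,.073): print((Rm.T@(np.array([.4274,.3394,z])-o["position"])).round(4))
```

```text
grip proj scene [[249.98699201 200.7980893 ]] seen ~(251.5,201)
1.6 -0.022 0.17900000000000002 [[484.0, 279.0], [465.0, 204.0]] [[339.0, 274.0], [396.0, 245.0]]
1.7 -0.036 0.17700000000000002 [[491.0, 277.0], [473.0, 203.0]] [[344.0, 279.0], [401.0, 249.0]]
1.8 -0.049 0.17200000000000001 [[498.0, 276.0], [479.0, 202.0]] [[349.0, 285.0], [406.0, 255.0]]
1.9 -0.062 0.167 [[504.0, 275.0], [485.0, 201.0]] [[354.0, 292.0], [410.0, 261.0]]
2.0 -0.075 0.16 [[509.0, 273.0], [491.0, 200.0]] [[359.0, 299.0], [415.0, 267.0]]
seen top (500,268),(474,196); scene right corner (410.9090909090909, 250.3030303030303) (356.3636363636364, 285.1515151515151)
[[-0.957  0.29  -0.   ]
 [ 0.29   0.957 -0.001]
 [-0.    -0.001 -1.   ]]
turn -0.16285082191066452
[-0.3108 -0.176   0.0346]
[-0.3108 -0.1759  0.1216]
```

```bash
python3 -m handwheel '[{"jaw":45,"delta_pos":[-0.03,-0.018,0],"turn":-0.02},{"jaw":45,"delta_pos":[-0.065,-0.037,0],"turn":-0.05},{"jaw":45,"delta_pos":[-0.10,-0.057,0],"turn":-0.08},{"jaw":45,"delta_pos":[-0.135,-0.077,0],"turn":-0.11},{"jaw":45,"delta_pos":[-0.17,-0.097,0],"turn":-0.14},{"jaw":45,"delta_pos":[-0.205,-0.116,0],"turn":-0.163},{"jaw":45,"delta_pos":[-0.24,-0.136,0],"turn":-0.163},{"jaw":45,"delta_pos":[-0.275,-0.156,0],"turn":-0.163},{"jaw":45,"delta_pos":[-0.30,-0.17,0.01],"turn":-0.163},{"jaw":45,"delta_pos":[-0.311,-0.176,0.02],"turn":-0.163}]' 20
python3 -m handwheel '[{"jaw":45,"delta_pos":[0,0,0],"turn":0},{"jaw":45,"delta_pos":[0,0,0],"turn":0}]'
python3 - <<'E'
from h import *
o=get_obs();print(o["clock"],o["position"],o["ee_rot"],o["ft_force"]); c=calibration("wrist");im=camera("wrist");cv2.imwrite("pics/w1.png",im[:,:,::-1])
Rm=R.from_quat(o["ee_rot"]).as_matrix();print(Rm.round(3)); print((Rm.T@(np.array([.4274,.3394,.073])-o["position"])).round(4)); print(proj("wrist",[.4274,.3394,.092]))
E
```

```text
clock: 0.98
position: [0.4314, 0.3355, 0.1753]
ee_rot: [-0.106, 0.994, -0.0, 0.001]
ft_force: [0.5, 0.0, -0.5]
grip_width: 0.527
clock: 1.15
position: [0.4275, 0.3392, 0.1745]
ee_rot: [-0.108, 0.994, -0.0, -0.001]
ft_force: [-1.2, -0.8, 0.1]
grip_width: 0.524
1.15 [0.42750894 0.33920891 0.17448515] [-1.08273008e-01  9.94120977e-01 -2.83166448e-04 -5.99005604e-04] [-1.24227722 -0.76562098  0.09633561]
[[-0.977 -0.215 -0.001]
 [-0.215  0.977 -0.001]
 [ 0.001 -0.    -1.   ]]
[-1.000e-04  3.000e-04  1.015e-01]
[[312.49130119 236.99759896]]
```

View pics/w1.png

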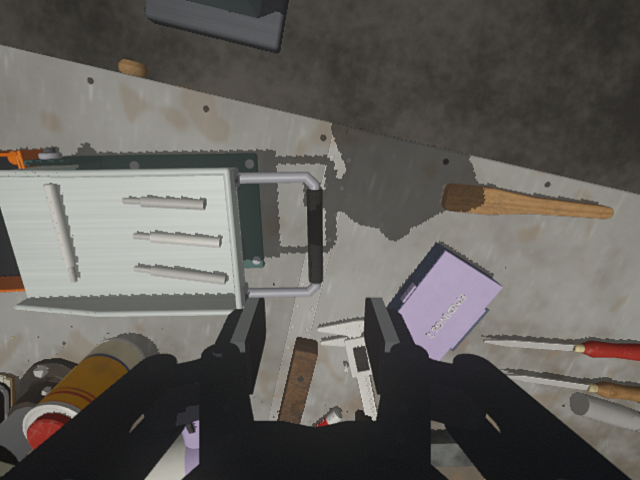

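The wrist view shows the grip centre at about (315,236), against a predicted (312,237). It lies parallel to the pads and midway between the fingers, so I'll descend.

```bash
python3 -m handwheel '[{"jaw":45,"delta_pos":[0,0.001,0.02],"turn":0},{"jaw":45,"delta_pos":[0,0.001,0.04],"turn":0},{"jaw":45,"delta_pos":[0,0.001,0.06],"turn":0},{"jaw":45,"delta_pos":[0,0.001,0.08],"turn":0},{"jaw":45,"delta_pos":[0,0.001,0.093],"turn":0},{"jaw":45,"delta_pos":[0,0.001,0.1],"turn":0},{"jaw":45,"delta_pos":[0,0.001,0.1],"turn":0}]'
python3 -m handwheel '[{"jaw":8,"delta_pos":[0,0,0],"turn":0},{"jaw":8,"delta_pos":[0,0,0],"turn":0},{"jaw":8,"delta_pos":[0,0,0],"turn":0},{"jaw":8,"delta_pos":[0,0,0],"turn":0},{"jaw":8,"delta_pos":[0,0,0],"turn":0},{"jaw":8,"delta_pos":[0,0,0],"turn":0},{"jaw":8,"delta_pos":[0,0,0],"turn":0},{"jaw":8,"delta_pos":[0,0,0],"turn":0}]' 25
python3 - <<'E'
import numpy as np
for t in np.arange(0,1.0,.1):
    r=np.array([230*np.cos(t)-52*np.sin(t)-230, 230*np.sin(t)+52*np.cos(t)-52]); print(t.round(2),(r/1000).round(4))
E
```

```text
clock: 1.78
position: [0.426, 0.3414, 0.074]
ee_rot: [-0.11, 0.994, -0.0, -0.001]
ft_force: [-0.8, 0.8, -0.3]
grip_width: 0.529
clock: 2.45
position: [0.4275, 0.3407, 0.0751]
ee_rot: [-0.109, 0.994, 0.0, 0.0]
ft_force: [-0.2, -0.4, 0.6]
grip_width: 0.091
0.0 [0. 0.]
0.1 [-0.0063  0.0227]
0.2 [-0.0149  0.0447]
0.3 [-0.0256  0.0656]
0.4 [-0.0384  0.0855]
0.5 [-0.0531  0.1039]
0.6 [-0.0695  0.1208]
0.7 [-0.0876  0.1359]
0.8 [-0.1071  0.1492]
0.9 [-0.1278  0.1605]
```

Run:
```python
from h import *
im=camera("wrist");cv2.imwrite("pics/w2.png",im[:,:,::-1])
s=camera("scene")[:,:,::-1];cv2.imwrite("pics/s2.png",cv2.resize(s[80:300,180:420],None,fx=2.7,fy=2.7,interpolation=cv2.INTER_CUBIC)); print(get_obs()["grip_width"])
```

```text
0.08942818290716381
```

View pics/w2.png

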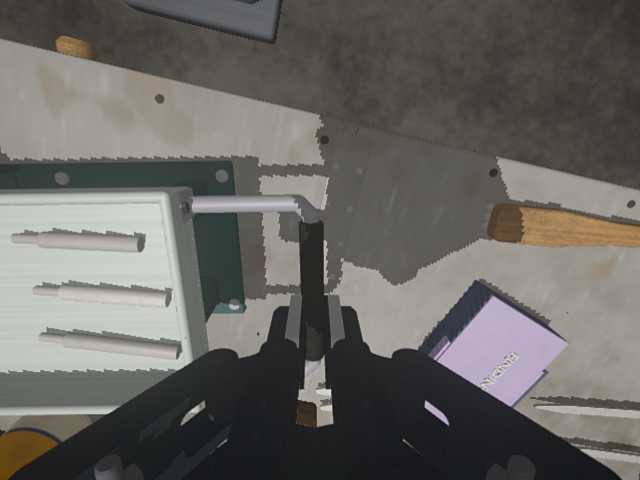

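View pics/s2.png

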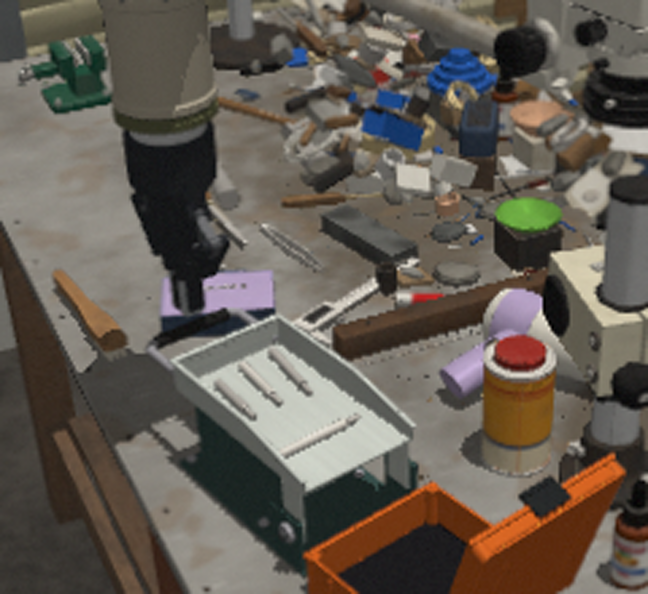

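Run:
```python
from h import *
o=get_obs();p=o["position"];print(p)
for z in(.075,.094,.13):
    P=[p[0],p[1],z]; a=proj("scene",P)[0]; print(z,"wrist",proj("wrist",P)[0].round(0),"scene zoom",((a-[180,80])*2.7).round(0), "scene",a.round(1))
# bar ends triang: wrist current and scene/top
cw=calibration("wrist")
```

```text
[0.42747221 0.34067369 0.07502418]
0.075 wrist [314. 280.] scene zoom [190. 341.] scene [250.6 206.4]
0.094 wrist [313. 295.] scene zoom [188. 324.] scene [249.8 199.8]
0.13 wrist [313. 334.] scene zoom [184. 289.] scene [248.2 187.1]
```

Run:
```python
from h import *
s=camera("scene")[:,:,::-1];cv2.imwrite("pics/s3.png",cv2.resize(s[165:225,220:300],None,fx=9,fy=9,interpolation=cv2.INTER_CUBIC))
```

```text
(no output)
```

View pics/s3.png

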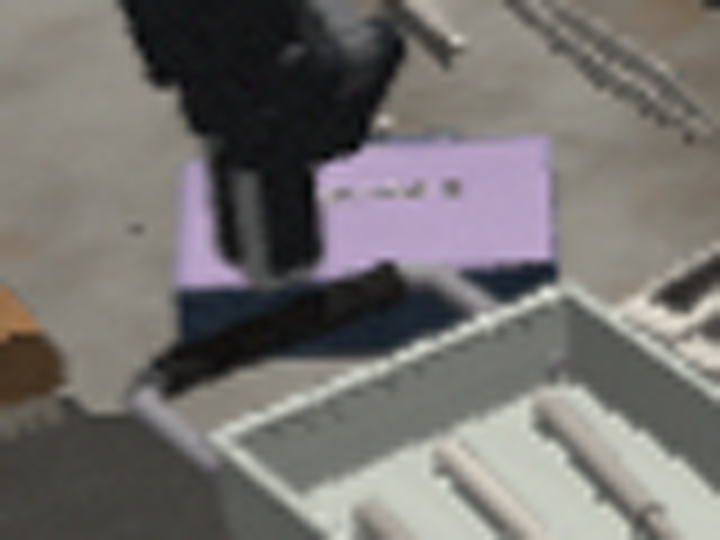

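Run:
```python
from h import *
c=calibration("wrist");o=get_obs();p=o["position"]
Rm=cv2.Rodrigues(c["rvec"])[0]
print("TCP in cam",Rm@p+c["tvec"].ravel(), "bar",Rm@np.array([.4274,.3394,.092])+c["tvec"].ravel())
im=camera("wrist")[:,:,::-1];cv2.imwrite("pics/w3.png",cv2.resize(im[200:420,220:420],None,fx=2.7,fy=2.7,interpolation=cv2.INTER_CUBIC))
# two-ray height: tip scene (250,196) vs vertical line of tool
sc=calibration("scene");a,d=ray(sc,(250,196)); w,e=ray(c,(313,300))
A=np.stack([d,-e],1);t=np.linalg.lstsq(A,w-a,rcond=None)[0];print(a+d*t[0],w+e*t[1])
```

```text
TCP in cam [-0.00050935  0.01996718  0.19549161] bar [-0.00175219  0.0249237   0.17921579]
[0.42908743 0.34030742 0.10467838] [0.42581942 0.34011621 0.10301254]
```

View pics/w3.png

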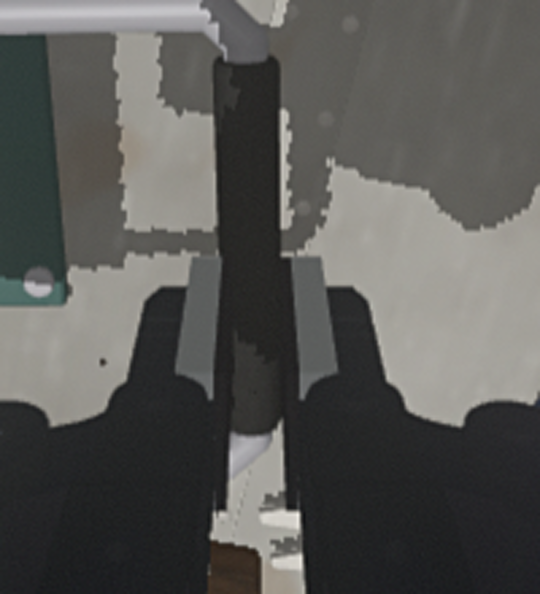

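The tips triangulate to z≈0.104 in the scene and wrist views, at about (250,196) and (313,300). That is above the bar and about 29 mm short of the reported TCP. I'll reopen and go lower, leaving room for either reading to be right, then look again.

```bash
python3 -m handwheel '[{"jaw":40,"delta_pos":[0,0,0],"turn":0},{"jaw":40,"delta_pos":[0,0,0],"turn":0},{"jaw":40,"delta_pos":[0,0,0],"turn":0},{"jaw":40,"delta_pos":[0,0,0],"turn":0},{"jaw":40,"delta_pos":[0,0,0.008],"turn":0},{"jaw":40,"delta_pos":[0,0,0.016],"turn":0},{"jaw":40,"delta_pos":[0,0,0.024],"turn":0},{"jaw":40,"delta_pos":[0,0,0.024],"turn":0}]'
python3 -m handwheel '[{"jaw":8,"delta_pos":[0,0,0],"turn":0},{"jaw":8,"delta_pos":[0,0,0],"turn":0},{"jaw":8,"delta_pos":[0,0,0],"turn":0},{"jaw":8,"delta_pos":[0,0,0],"turn":0},{"jaw":8,"delta_pos":[0,0,0],"turn":0},{"jaw":8,"delta_pos":[0,0,0],"turn":0},{"jaw":8,"delta_pos":[0,0,0],"turn":0},{"jaw":8,"delta_pos":[0,0,0],"turn":0}]' 25
python3 - <<'E'
from h import *
im=camera("wrist")[:,:,::-1];a=cv2.resize(im[180:420,220:420],None,fx=2,fy=2,interpolation=cv2.INTER_CUBIC)
s=camera("scene")[:,:,::-1];b=cv2.resize(s[165:225,220:270],None,fx=8,fy=8,interpolation=cv2.INTER_CUBIC);cv2.imwrite("pics/ws4.png",np.hstack([a,b])); print(get_obs()["grip_width"])
E
```

```text
clock: 3.32
position: [0.4264, 0.3397, 0.0486]
ee_rot: [-0.109, 0.994, -0.001, -0.001]
ft_force: [-0.0, -0.7, 0.8]
grip_width: 0.467
clock: 3.98
position: [0.4278, 0.3395, 0.0512]
ee_rot: [-0.109, 0.994, -0.001, -0.0]
ft_force: [-0.1, -5.7, 1.5]
grip_width: 0.12
0.12642878630694862
```

View pics/ws4.png

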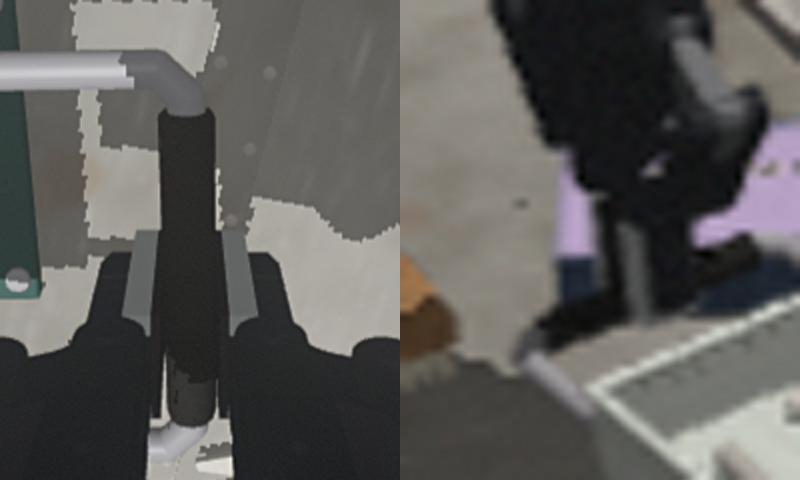

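The scene view now shows the finger straddling the bar, but only near its tips, with the opening stopped at 10.7 mm. I'll go 8 mm deeper and 1 mm to −y.

```bash
python3 -m handwheel '[{"jaw":30,"delta_pos":[0,0,0],"turn":0},{"jaw":30,"delta_pos":[0,0,0],"turn":0},{"jaw":30,"delta_pos":[0,-0.001,0],"turn":0},{"jaw":30,"delta_pos":[0,-0.001,0.004],"turn":0},{"jaw":30,"delta_pos":[0,-0.001,0.008],"turn":0},{"jaw":30,"delta_pos":[0,-0.001,0.008],"turn":0}]'
python3 -m handwheel '[{"jaw":8,"delta_pos":[0,0,0],"turn":0},{"jaw":8,"delta_pos":[0,0,0],"turn":0},{"jaw":8,"delta_pos":[0,0,0],"turn":0},{"jaw":8,"delta_pos":[0,0,0],"turn":0},{"jaw":8,"delta_pos":[0,0,0],"turn":0},{"jaw":8,"delta_pos":[0,0,0],"turn":0},{"jaw":8,"delta_pos":[0,0,0],"turn":0}]' 25
```

```text
clock: 4.58
position: [0.4272, 0.3395, 0.042]
ee_rot: [-0.109, 0.994, -0.0, -0.001]
ft_force: [0.4, 0.4, 0.5]
grip_width: 0.351
clock: 5.17
position: [0.4276, 0.3395, 0.0429]
ee_rot: [-0.109, 0.994, -0.0, -0.0]
ft_force: [-0.2, -2.2, -1.5]
grip_width: 0.128
```

```bash
python3 -m handwheel '[{"jaw":8,"delta_pos":[0,-0.0012,-0.005],"turn":0},{"jaw":8,"delta_pos":[0,-0.0029,-0.0114],"turn":0},{"jaw":8,"delta_pos":[0,-0.0063,-0.0227],"turn":0},{"jaw":8,"delta_pos":[0,-0.0103,-0.0338],"turn":0},{"jaw":8,"delta_pos":[0,-0.0149,-0.0447],"turn":0},{"jaw":8,"delta_pos":[0,-0.017,-0.050],"turn":0},{"jaw":8,"delta_pos":[0,-0.020,-0.0553],"turn":0},{"jaw":8,"delta_pos":[0,-0.020,-0.0553],"turn":0}]'
python3 - <<'E'
from h import *
s=camera("scene")[:,:,::-1];cv2.imwrite("pics/s5.png",cv2.resize(s[100:340,180:450],None,fx=2.7,fy=2.5,interpolation=cv2.INTER_CUBIC));print(get_obs()["ft_force"])
E
```

```text
clock: 5.83
position: [0.4323, 0.32, 0.0996]
ee_rot: [-0.109, 0.994, 0.001, 0.0]
ft_force: [0.4, -0.6, -3.2]
grip_width: 0.131
[ 0.99635807 -0.53412821 -1.93806557]
```

View pics/s5.png

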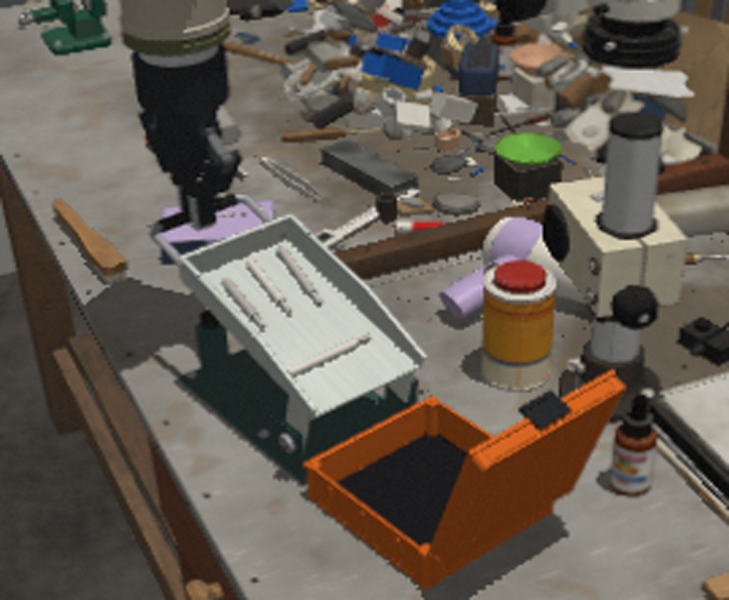

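The tray is at about 0.25 rad and held properly, and the blanks have not moved. I'll continue lifting.

```bash
python3 -m handwheel '[{"jaw":8,"delta_pos":[0,-0.0056,-0.0103],"turn":0},{"jaw":8,"delta_pos":[0,-0.0118,-0.0204],"turn":0},{"jaw":8,"delta_pos":[0,-0.0184,-0.0302],"turn":0},{"jaw":8,"delta_pos":[0,-0.0255,-0.0396],"turn":0},{"jaw":8,"delta_pos":[0,-0.0331,-0.0486],"turn":0},{"jaw":8,"delta_pos":[0,-0.0411,-0.0572],"turn":0},{"jaw":8,"delta_pos":[0,-0.0495,-0.0655],"turn":0},{"jaw":8,"delta_pos":[0,-0.0584,-0.0733],"turn":0},{"jaw":8,"delta_pos":[0,-0.0584,-0.0733],"turn":0}]'
python3 - <<'E'
from h import *
s=camera("scene")[:,:,::-1];cv2.imwrite("pics/s6.png",cv2.resize(s[100:340,180:450],None,fx=2.7,fy=2.5,interpolation=cv2.INTER_CUBIC));print(get_obs()["ft_force"])
E
```

```text
clock: 6.63
position: [0.4458, 0.2634, 0.1749]
ee_rot: [-0.108, 0.994, 0.002, 0.002]
ft_force: [1.6, 5.8, 3.7]
grip_width: 0.125
[1.05724961 6.38187767 4.47854249]
```

View pics/s6.png

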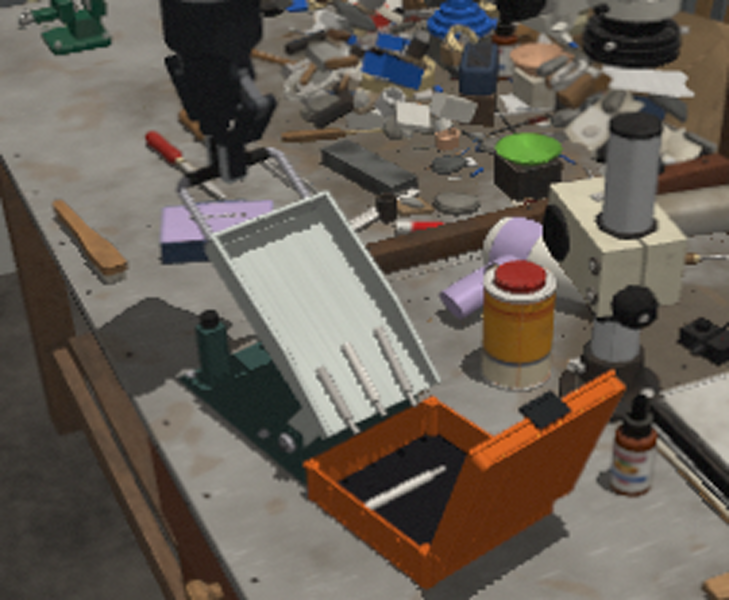

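```bash
python3 -m handwheel '[{"jaw":8,"delta_pos":[0,-0.0085,-0.0073],"turn":0},{"jaw":8,"delta_pos":[0,-0.0177,-0.0142],"turn":0},{"jaw":8,"delta_pos":[0,-0.0275,-0.0206],"turn":0},{"jaw":8,"delta_pos":[0,-0.037,-0.0262],"turn":0},{"jaw":8,"delta_pos":[0,-0.037,-0.0262],"turn":0},{"jaw":8,"delta_pos":[0,-0.037,-0.0262],"turn":0},{"jaw":8,"delta_pos":[0,-0.037,-0.0262],"turn":0},{"jaw":8,"delta_pos":[0,-0.037,-0.0262],"turn":0},{"jaw":8,"delta_pos":[0,-0.037,-0.0262],"turn":0},{"jaw":8,"delta_pos":[0,-0.037,-0.0262],"turn":0}]'
python3 - <<'E'
from h import *
s=camera("scene")[:,:,::-1];cv2.imwrite("pics/s7.png",cv2.resize(s[100:340,180:450],None,fx=2.7,fy=2.5,interpolation=cv2.INTER_CUBIC));
s=camera("top")[:,:,::-1];cv2.imwrite("pics/t7.png",cv2.resize(s[180:340,220:520],None,fx=2.6,fy=2.6,interpolation=cv2.INTER_CUBIC));print(get_obs()["ft_force"])
E
```

```text
clock: 7.52
position: [0.4538, 0.2286, 0.2]
ee_rot: [-0.109, 0.994, 0.002, 0.002]
ft_force: [3.4, 6.2, 6.7]
grip_width: 0.127
[3.05094022 5.6872679  6.93179626]
```

View pics/s7.png

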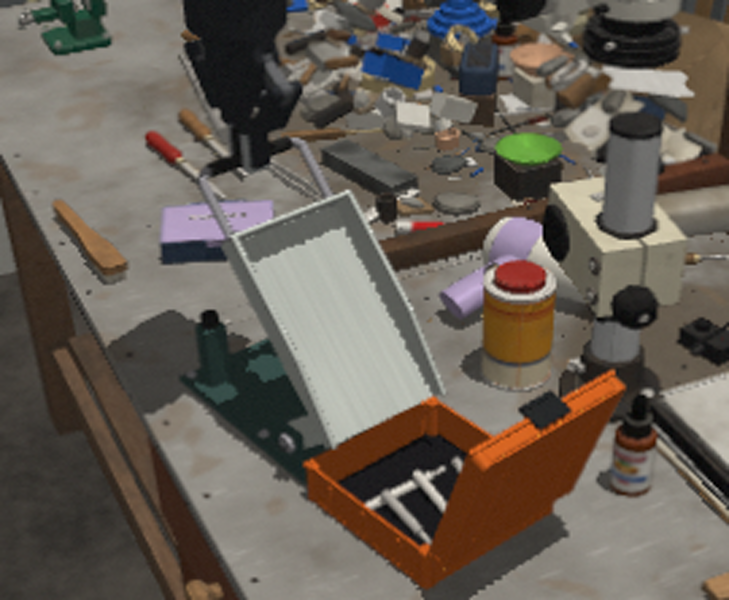

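View pics/t7.png

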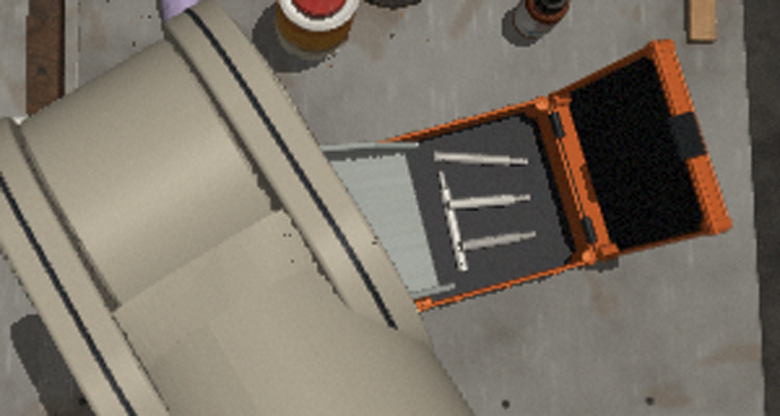

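Both views show the tray empty and all four blanks inside the case at about (440–535, 155–265) in the zoomed top view. I'll lower the tray along the same arc.

```bash
python3 -m handwheel '[{"jaw":8,"delta_pos":[0,0.0185,0.012],"turn":0},{"jaw":8,"delta_pos":[0,0.028,0.0189],"turn":0},{"jaw":8,"delta_pos":[0,0.037,0.0262],"turn":0},{"jaw":8,"delta_pos":[0,0.0459,0.034],"turn":0},{"jaw":8,"delta_pos":[0,0.0543,0.0423],"turn":0},{"jaw":8,"delta_pos":[0,0.0623,0.0509],"turn":0},{"jaw":8,"delta_pos":[0,0.0699,0.0599],"turn":0},{"jaw":8,"delta_pos":[0,0.077,0.0693],"turn":0},{"jaw":8,"delta_pos":[0,0.0836,0.0791],"turn":0},{"jaw":8,"delta_pos":[0,0.0898,0.0892],"turn":0}]'
python3 -m handwheel '[{"jaw":8,"delta_pos":[0,0.0056,0.0103],"turn":0},{"jaw":8,"delta_pos":[0,0.0107,0.0209],"turn":0},{"jaw":8,"delta_pos":[0,0.0153,0.0318],"turn":0},{"jaw":8,"delta_pos":[0,0.0193,0.0429],"turn":0},{"jaw":8,"delta_pos":[0,0.0227,0.0542],"turn":0},{"jaw":8,"delta_pos":[0,0.0245,0.060],"turn":0},{"jaw":8,"delta_pos":[0,0.0256,0.0645],"turn":0},{"jaw":8,"delta_pos":[0,0.0256,0.0656],"turn":0},{"jaw":8,"delta_pos":[0,0.0256,0.0656],"turn":0}]'
python3 - <<'E'
from h import *
s=camera("scene")[:,:,::-1];cv2.imwrite("pics/s8.png",cv2.resize(s[100:340,180:450],None,fx=2.7,fy=2.5,interpolation=cv2.INTER_CUBIC));print(get_obs()["ft_force"])
E
```

```text
clock: 8.45
position: [0.433, 0.3154, 0.1077]
ee_rot: [-0.109, 0.994, 0.0, -0.0]
ft_force: [0.8, 4.1, 1.4]
grip_width: 0.126
clock: 9.2
position: [0.4273, 0.3392, 0.0426]
ee_rot: [-0.109, 0.994, -0.0, -0.001]
ft_force: [-0.9, 1.0, -2.0]
grip_width: 0.129
[-3.02737221  0.77446411 -2.0648796 ]
```

View pics/s8.png

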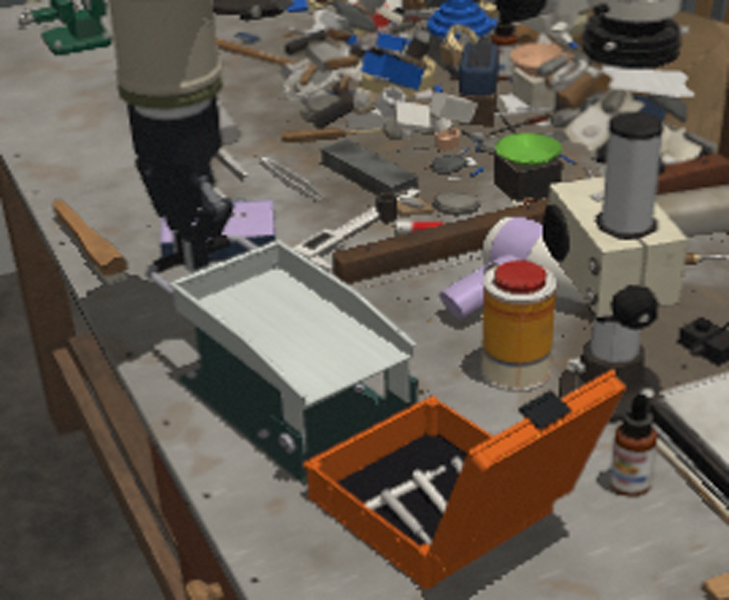

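```bash
python3 -m handwheel '[{"jaw":8,"delta_pos":[0,0,0.001],"turn":0},{"jaw":20,"delta_pos":[0,0,0.001],"turn":0},{"jaw":35,"delta_pos":[0,0,0.001],"turn":0},{"jaw":35,"delta_pos":[0,0,0.001],"turn":0},{"jaw":35,"delta_pos":[0,0,0.001],"turn":0},{"jaw":35,"delta_pos":[0,0,0.001],"turn":0}]'
python3 -m handwheel '[{"jaw":35,"delta_pos":[0,0,-0.015],"turn":0},{"jaw":35,"delta_pos":[0,0,-0.035],"turn":0},{"jaw":35,"delta_pos":[0,0,-0.06],"turn":0},{"jaw":10,"delta_pos":[0,0,-0.09],"turn":0},{"jaw":0,"delta_pos":[0,0,-0.12],"turn":0},{"jaw":0,"delta_pos":[0,0,-0.15],"turn":0},{"jaw":0,"delta_pos":[0,0,-0.175],"turn":0},{"jaw":0,"delta_pos":[0,0,-0.185],"turn":0},{"jaw":0,"delta_pos":[0,0,-0.185],"turn":0},{"jaw":0,"delta_pos":[0,0,-0.185],"turn":0}]'
python3 - <<'E'
from h import *
s=camera("scene")[:,:,::-1];cv2.imwrite("pics/s9.png",s[60:360,150:470]);
s=camera("top")[:,:,::-1];cv2.imwrite("pics/t9.png",s);s=camera("wrist")[:,:,::-1];cv2.imwrite("pics/w9.png",s)
E
```

```text
clock: 9.75
position: [0.4279, 0.3397, 0.0422]
ee_rot: [-0.109, 0.994, 0.0, 0.0]
ft_force: [-0.2, 0.1, 0.7]
grip_width: 0.411
clock: 10.58
position: [0.4277, 0.3397, 0.2264]
ee_rot: [-0.109, 0.994, 0.0, -0.0]
ft_force: [-0.9, 0.3, -0.6]
grip_width: 0.002
```

View pics/s9.png

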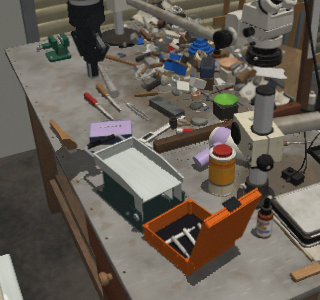

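View pics/w9.png

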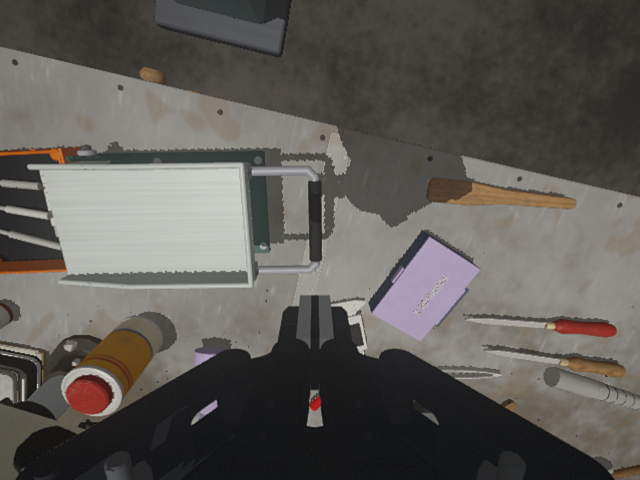

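The tray lies level and the gripper is clear of it, with all four blanks in the case. The wrist view shows the empty tray spanning about (45–255, 163–287). Next I'll move at height to a point behind the raised lid.

```bash
python3 -m handwheel '[{"jaw":0,"delta_pos":[0,-0.015,0],"turn":0},{"jaw":0,"delta_pos":[0,-0.045,0],"turn":0},{"jaw":0,"delta_pos":[0,-0.08,0],"turn":0},{"jaw":0,"delta_pos":[-0.001,-0.115,0],"turn":0},{"jaw":0,"delta_pos":[-0.001,-0.15,0],"turn":0},{"jaw":0,"delta_pos":[-0.002,-0.185,0],"turn":0},{"jaw":0,"delta_pos":[-0.002,-0.215,0],"turn":0},{"jaw":0,"delta_pos":[-0.002,-0.24,0],"turn":0},{"jaw":0,"delta_pos":[-0.002,-0.25,0],"turn":0},{"jaw":0,"delta_pos":[-0.002,-0.25,0],"turn":0}]'
python3 -m handwheel '[{"jaw":0,"delta_pos":[0,-0.015,0],"turn":0},{"jaw":0,"delta_pos":[0,-0.045,0],"turn":0},{"jaw":0,"delta_pos":[0,-0.08,0],"turn":0},{"jaw":0,"delta_pos":[-0.001,-0.115,0],"turn":0},{"jaw":0,"delta_pos":[-0.001,-0.15,0],"turn":0},{"jaw":0,"delta_pos":[-0.002,-0.185,0],"turn":0},{"jaw":0,"delta_pos":[-0.002,-0.215,0],"turn":0},{"jaw":0,"delta_pos":[-0.002,-0.24,0],"turn":0},{"jaw":0,"delta_pos":[-0.002,-0.25,0],"turn":0},{"jaw":0,"delta_pos":[-0.002,-0.25,0],"turn":0}]'
python3 - <<'E'
from h import *
s=camera("scene")[:,:,::-1];cv2.imwrite("pics/s10.png",cv2.resize(s[100:340,230:500],None,fx=2.7,fy=2.5,interpolation=cv2.INTER_CUBIC));
o=get_obs();p=o["position"];print(p)
for z in (p[2],p[2]+.028): print("scene zoom",(proj("scene",[p[0],p[1],z])[0]-[230,100])*[2.7,2.5])
s=camera("wrist")[:,:,::-1];cv2.imwrite("pics/w10.png",s)
E
```

```text
clock: 11.57
position: [0.4839, 0.0927, 0.2265]
ee_rot: [-0.107, 0.994, -0.0, -0.0]
ft_force: [-1.0, -0.2, -0.1]
grip_width: -0.002
clock: 12.4
position: [0.5398, -0.1488, 0.2263]
ee_rot: [-0.108, 0.994, -0.0, -0.001]
ft_force: [-0.0, -0.4, -0.4]
grip_width: -0.003
[ 0.53983741 -0.14688369  0.2263179 ]
scene zoom [466.82361341 397.06070582]
scene zoom [470.20379003 363.23509008]
```

View pics/s10.png

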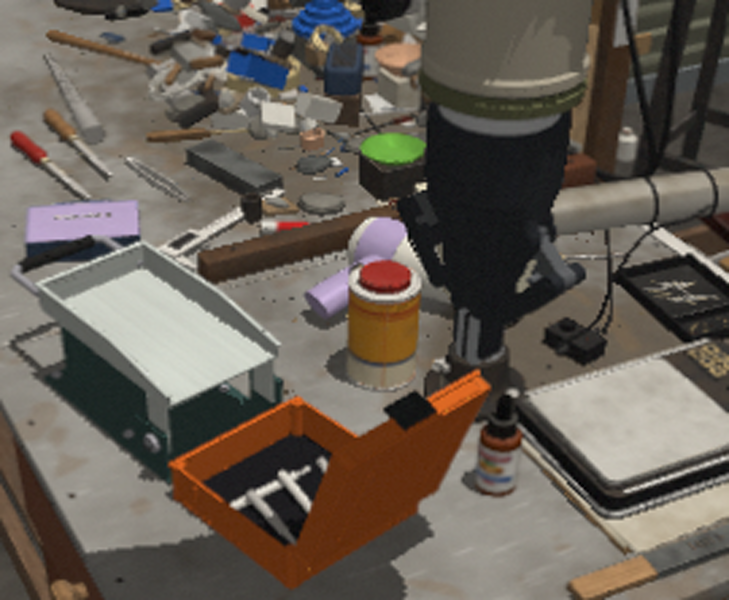

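View pics/w10.png

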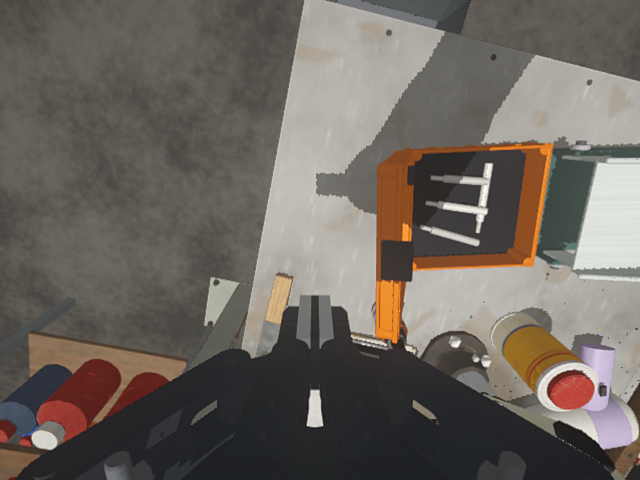

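The fingertip again sits about 0.03 m above the reported TCP, at (470,358) in the zoomed scene view. The wrist view puts the lid edge 44 mm ahead, with the latch centred at (397,260). I'll descend behind the lid.

```bash
python3 -m handwheel '[{"jaw":0,"delta_pos":[0,0,0.02],"turn":0},{"jaw":0,"delta_pos":[0,0,0.05],"turn":0},{"jaw":0,"delta_pos":[0,0,0.08],"turn":0},{"jaw":0,"delta_pos":[0,0,0.1],"turn":0},{"jaw":0,"delta_pos":[0,0.005,0.112],"turn":0},{"jaw":0,"delta_pos":[0,0.012,0.112],"turn":0},{"jaw":0,"delta_pos":[0,0.018,0.112],"turn":0},{"jaw":0,"delta_pos":[0,0.022,0.112],"turn":0},{"jaw":0,"delta_pos":[0,0.022,0.112],"turn":0}]'
python3 - <<'E'
from h import *
s=camera("scene")[:,:,::-1];a=cv2.resize(s[180:340,290:450],None,fx=2.5,fy=2.5,interpolation=cv2.INTER_CUBIC)
w=camera("wrist")[:,:,::-1];b=cv2.resize(w[100:400,200:600],(400,300));b=cv2.copyMakeBorder(b,0,100,0,0,cv2.BORDER_CONSTANT);cv2.imwrite("pics/sw11.png",np.hstack([a,b]))
E
```

```text
clock: 13.25
position: [0.536, -0.124, 0.1162]
ee_rot: [-0.11, 0.994, 0.0, 0.001]
ft_force: [-0.2, 0.3, -0.0]
grip_width: 0.005
```

View pics/sw11.png

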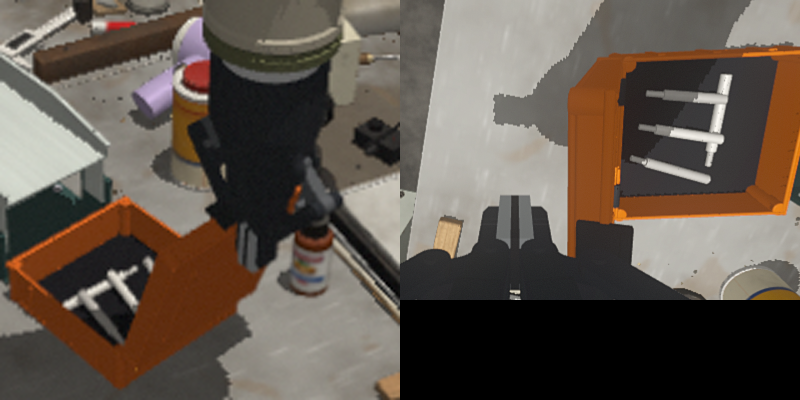

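```bash
python3 -m handwheel '[{"jaw":0,"delta_pos":[0,0.005,0],"turn":0},{"jaw":0,"delta_pos":[0,0.010,0],"turn":0},{"jaw":0,"delta_pos":[0,0.015,0],"turn":0},{"jaw":0,"delta_pos":[0,0.020,0],"turn":0},{"jaw":0,"delta_pos":[0,0.025,0],"turn":0},{"jaw":0,"delta_pos":[0,0.030,0],"turn":0},{"jaw":0,"delta_pos":[0,0.035,0],"turn":0},{"jaw":0,"delta_pos":[0,0.04,0],"turn":0},{"jaw":0,"delta_pos":[0,0.04,0],"turn":0}]'
python3 - <<'E'
from h import *
s=camera("scene")[:,:,::-1];a=cv2.resize(s[180:340,290:450],None,fx=2.5,fy=2.5,interpolation=cv2.INTER_CUBIC)
w=camera("wrist")[:,:,::-1];b=cv2.resize(w[100:400,200:600],(400,300));b=cv2.copyMakeBorder(b,0,100,0,0,cv2.BORDER_CONSTANT);cv2.imwrite("pics/sw12.png",np.hstack([a,b]))
E
```

```text
clock: 14.1
position: [0.5263, -0.0856, 0.1149]
ee_rot: [-0.11, 0.994, 0.0, -0.0]
ft_force: [-0.2, 0.2, -0.5]
grip_width: -0.001
```

View pics/sw12.png

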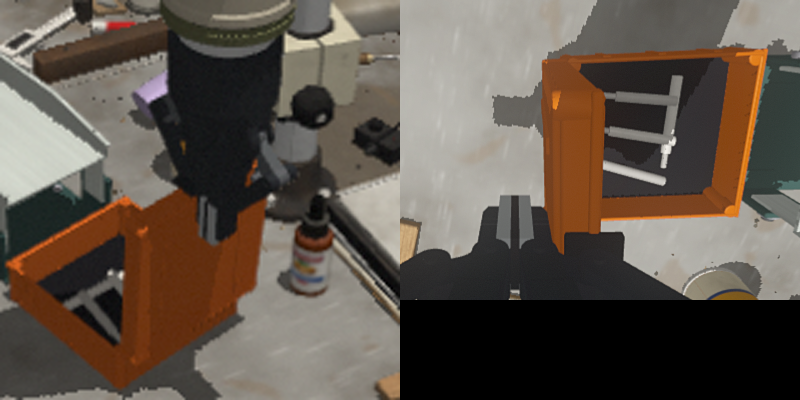

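The lid is now about upright and the case has not moved. I'll follow its arc.

```bash
python3 -m handwheel '[{"jaw":0,"delta_pos":[0,0.006,-0.003],"turn":0},{"jaw":0,"delta_pos":[0,0.012,-0.006],"turn":0},{"jaw":0,"delta_pos":[0,0.02,-0.007],"turn":0},{"jaw":0,"delta_pos":[0,0.027,-0.007],"turn":0},{"jaw":0,"delta_pos":[0,0.034,-0.006],"turn":0},{"jaw":0,"delta_pos":[0,0.045,-0.004],"turn":0},{"jaw":0,"delta_pos":[0,0.056,-0.001],"turn":0},{"jaw":0,"delta_pos":[0,0.066,0.003],"turn":0},{"jaw":0,"delta_pos":[0,0.076,0.008],"turn":0},{"jaw":0,"delta_pos":[0,0.076,0.008],"turn":0}]'
python3 - <<'E'
from h import *
s=camera("scene")[:,:,::-1];a=cv2.resize(s[180:340,290:450],None,fx=2.5,fy=2.5,interpolation=cv2.INTER_CUBIC)
w=camera("wrist")[:,:,::-1];b=cv2.resize(w[100:400,200:600],(400,300));b=cv2.copyMakeBorder(b,0,100,0,0,cv2.BORDER_CONSTANT);cv2.imwrite("pics/sw13.png",np.hstack([a,b]))
E
```

```text
clock: 15.03
position: [0.5089, -0.0099, 0.1057]
ee_rot: [-0.11, 0.994, 0.0, -0.001]
ft_force: [-0.7, 0.4, -0.0]
grip_width: 0.004
```

View pics/sw13.png

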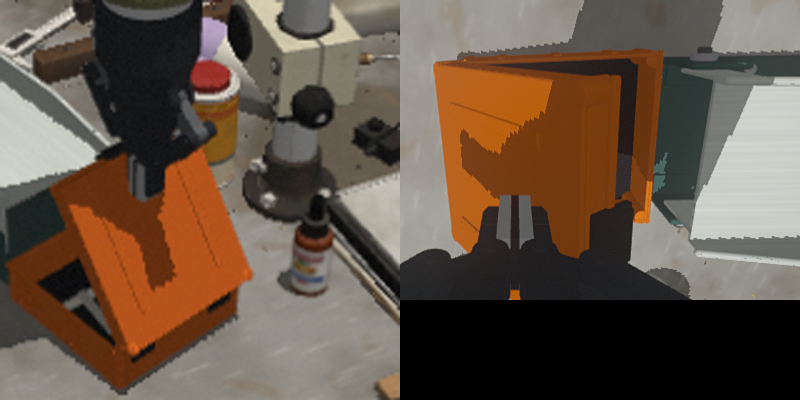

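```bash
python3 -m handwheel '[{"jaw":0,"delta_pos":[0,0.0095,0.0055],"turn":0},{"jaw":0,"delta_pos":[0,0.0185,0.012],"turn":0},{"jaw":0,"delta_pos":[0,0.0265,0.02],"turn":0},{"jaw":0,"delta_pos":[0,0.034,0.0285],"turn":0},{"jaw":0,"delta_pos":[0,0.04,0.0375],"turn":0},{"jaw":0,"delta_pos":[0,0.046,0.047],"turn":0},{"jaw":0,"delta_pos":[0,0.05,0.057],"turn":0},{"jaw":0,"delta_pos":[0,0.053,0.066],"turn":0},{"jaw":0,"delta_pos":[0,0.054,0.070],"turn":0},{"jaw":0,"delta_pos":[0,0.054,0.070],"turn":0}]'
python3 - <<'E'
from h import *
s=camera("scene")[:,:,::-1];a=cv2.resize(s[180:340,290:450],None,fx=2.5,fy=2.5,interpolation=cv2.INTER_CUBIC)
w=camera("wrist")[:,:,::-1];b=cv2.resize(w[100:400,200:600],(400,300));b=cv2.copyMakeBorder(b,0,100,0,0,cv2.BORDER_CONSTANT);cv2.imwrite("pics/sw14.png",np.hstack([a,b]))
E
```

```text
clock: 15.97
position: [0.4975, 0.0398, 0.0357]
ee_rot: [-0.109, 0.994, -0.0, -0.001]
ft_force: [0.4, 0.1, -0.4]
grip_width: 0.001
```

View pics/sw14.png

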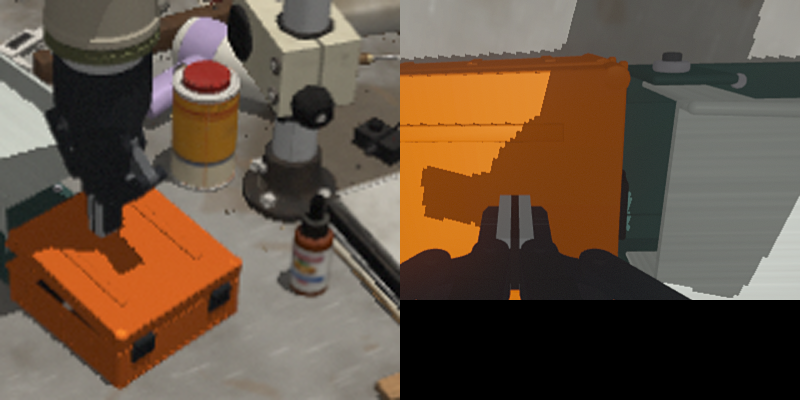

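```bash
python3 -m handwheel '[{"jaw":0,"delta_pos":[0,0,0.002],"turn":0},{"jaw":0,"delta_pos":[0,0,0.004],"turn":0},{"jaw":0,"delta_pos":[0,0,0.006],"turn":0},{"jaw":0,"delta_pos":[0,0,0.007],"turn":0},{"jaw":0,"delta_pos":[0,0,0.008],"turn":0},{"jaw":0,"delta_pos":[0,0,0.008],"turn":0}]'
python3 -m handwheel '[{"jaw":0,"delta_pos":[0,0,0.001],"turn":0},{"jaw":0,"delta_pos":[0,0,0.002],"turn":0},{"jaw":0,"delta_pos":[0,0,0.002],"turn":0}]'
```

```text
clock: 16.57
position: [0.4983, 0.0399, 0.0288]
ee_rot: [-0.109, 0.994, 0.0, -0.0]
ft_force: [0.4, -0.3, -0.1]
grip_width: 0.002
clock: 16.82
position: [0.4982, 0.0399, 0.0268]
ee_rot: [-0.109, 0.994, -0.0, -0.0]
ft_force: [-0.6, 0.4, -0.1]
grip_width: 0.001
```

```bash
python3 -m handwheel '[{"jaw":0,"delta_pos":[0,0,0.001],"turn":0},{"jaw":0,"delta_pos":[0,0,0.001],"turn":0}]'
python3 -m handwheel '[{"jaw":0,"delta_pos":[0,0,0.001],"turn":0},{"jaw":0,"delta_pos":[0,0,0.001],"turn":0}]'
python3 - <<'E'
from h import *
s=camera("scene")[:,:,::-1];cv2.imwrite("pics/s15.png",cv2.resize(s[220:345,280:400],None,fx=5,fy=4.7,interpolation=cv2.INTER_CUBIC))
E
```

```text
clock: 16.98
position: [0.4983, 0.0399, 0.0259]
ee_rot: [-0.109, 0.994, 0.0, -0.0]
ft_force: [-1.0, 0.2, 0.3]
grip_width: 0.0
clock: 17.15
position: [0.4982, 0.0399, 0.0248]
ee_rot: [-0.109, 0.994, 0.0, -0.0]
ft_force: [-0.2, 0.5, -0.1]
grip_width: 0.001
```

View pics/s15.png

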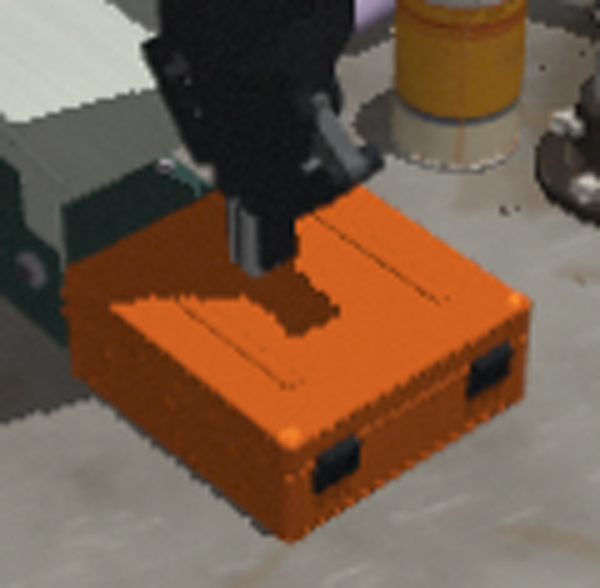

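```bash
for i in 1 2 3; do python3 -m handwheel '[{"jaw":0,"delta_pos":[0,0,0.001],"turn":0},{"jaw":0,"delta_pos":[0,0,0.001],"turn":0}]' | grep -E "pos|force"; done
```

```text
position: [0.4983, 0.0399, 0.0239]
ft_force: [-0.7, 0.1, 0.5]
position: [0.4983, 0.0399, 0.0228]
ft_force: [-0.6, 0.2, -0.3]
position: [0.4983, 0.0399, 0.0219]
ft_force: [-0.7, 0.1, -0.6]
```

```bash
for i in 1 2 3; do python3 -m handwheel '[{"jaw":0,"delta_pos":[0,0,0.001],"turn":0},{"jaw":0,"delta_pos":[0,0,0.001],"turn":0}]' | grep -E "pos|force"; done
python3 - <<'E'
from h import *
w=camera("wrist")[:,:,::-1];cv2.imwrite("pics/w16.png",w)
s=camera("scene")[:,:,::-1];cv2.imwrite("pics/s16.png",cv2.resize(s[220:345,280:400],None,fx=5,fy=4.7,interpolation=cv2.INTER_CUBIC))
E
```

```text
position: [0.4984, 0.04, 0.0217]
ft_force: [-4.3, 0.2, 10.9]
position: [0.4985, 0.04, 0.0215]
ft_force: [-9.2, -1.8, 22.6]
position: [0.4986, 0.04, 0.0213]
ft_force: [-14.8, -1.2, 33.5]
```

View pics/s16.png

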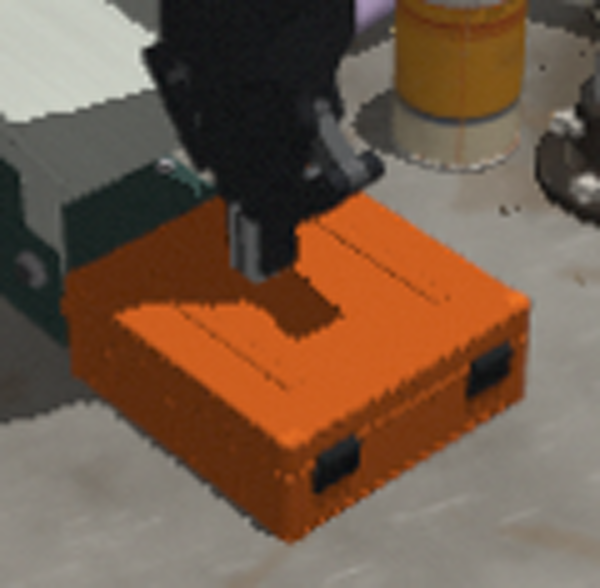

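View pics/w16.png

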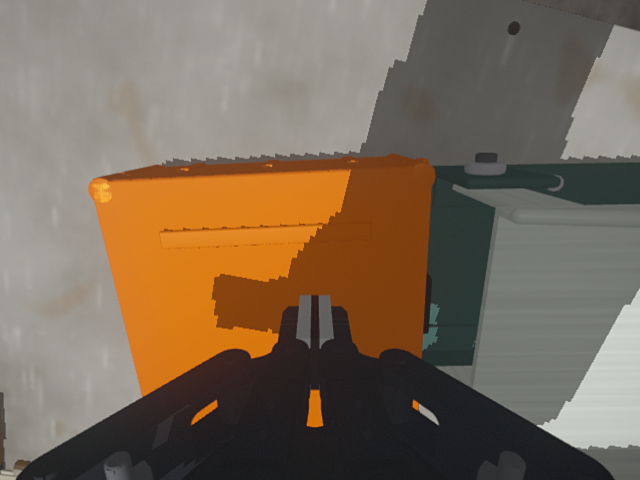

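A firm stop at TCP z≈0.0217 with the force rising to 33 N suggests the lid is down on the rim. I'll back off and check.

```bash
python3 -m handwheel '[{"jaw":0,"delta_pos":[0,0,-0.003],"turn":0},{"jaw":0,"delta_pos":[0,0,-0.006],"turn":0},{"jaw":0,"delta_pos":[0,0,-0.02],"turn":0},{"jaw":0,"delta_pos":[0,0,-0.05],"turn":0},{"jaw":0,"delta_pos":[0,0,-0.08],"turn":0},{"jaw":0,"delta_pos":[0,0,-0.11],"turn":0},{"jaw":0,"delta_pos":[0,0,-0.14],"turn":0},{"jaw":0,"delta_pos":[0,0,-0.17],"turn":0},{"jaw":0,"delta_pos":[0,0,-0.19],"turn":0},{"jaw":0,"delta_pos":[0,0,-0.19],"turn":0}]'
python3 -m handwheel '[{"jaw":0,"delta_pos":[0,-0.03,0],"turn":0},{"jaw":0,"delta_pos":[0,-0.07,0],"turn":0},{"jaw":0,"delta_pos":[0,-0.11,0],"turn":0},{"jaw":0,"delta_pos":[0,-0.15,0],"turn":0},{"jaw":0,"delta_pos":[0,-0.18,0],"turn":0},{"jaw":0,"delta_pos":[0,-0.2,0],"turn":0},{"jaw":0,"delta_pos":[0,-0.2,0],"turn":0}]'
python3 - <<'E'
from h import *
s=camera("scene")[:,:,::-1];cv2.imwrite("pics/s17f.png",s);cv2.imwrite("pics/s17.png",cv2.resize(s[180:345,240:460],None,fx=3.6,fy=3.6,interpolation=cv2.INTER_CUBIC))
t=camera("top")[:,:,::-1];cv2.imwrite("pics/t17.png",t);w=camera("wrist")[:,:,::-1];cv2.imwrite("pics/w17.png",w)
yc=np.array([-.196,.9806,0]);xc=np.array([.9806,.196,0]);c=np.array([.515,-.05,0])+.07*yc
for z in(0,.04,.058):print(z,((proj("scene",[c+a*.066*xc+b*.07*yc+[0,0,z] for a,b in((-1,1),(-1,-1),(1,-1),(1,1))])-[240,180])*3.6).round(0).tolist())
E
```

```text
clock: 19.13
position: [0.5004, 0.0401, 0.2133]
ee_rot: [-0.109, 0.994, 0.001, 0.003]
ft_force: [0.9, 0.3, 0.1]
grip_width: -0.002
clock: 19.72
position: [0.5409, -0.1607, 0.2082]
ee_rot: [-0.106, 0.994, -0.001, -0.001]
ft_force: [-0.2, -0.2, -1.2]
grip_width: 0.0
0 [[189.0, 424.0], [333.0, 565.0], [514.0, 460.0], [364.0, 335.0]]
0.04 [[185.0, 374.0], [332.0, 514.0], [518.0, 409.0], [364.0, 285.0]]
0.058 [[183.0, 351.0], [332.0, 490.0], [519.0, 385.0], [364.0, 262.0]]
```

View pics/s17.png

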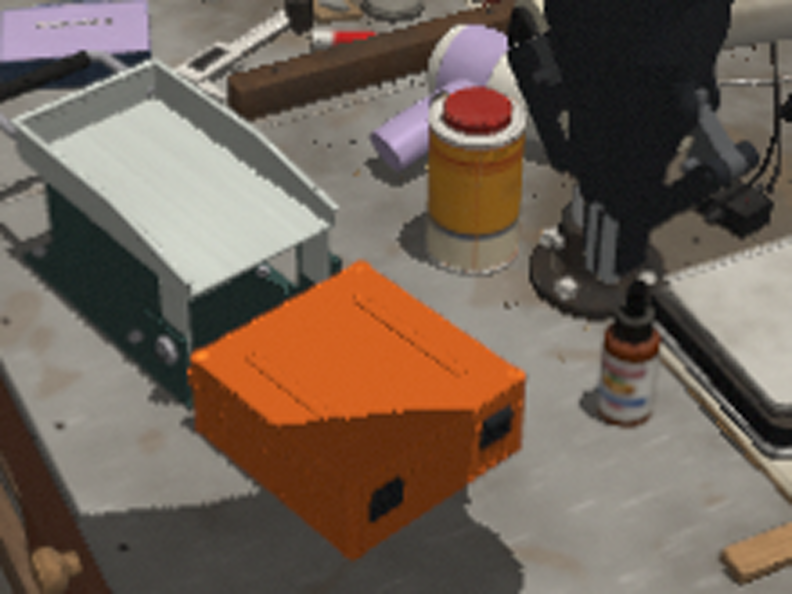

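View pics/w17.png

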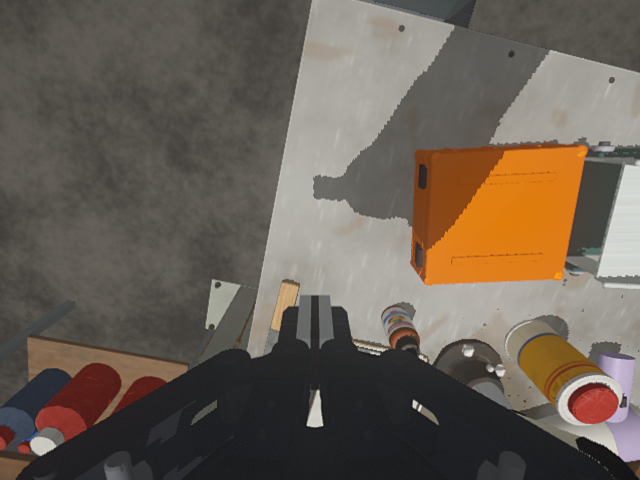

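View pics/t17.png

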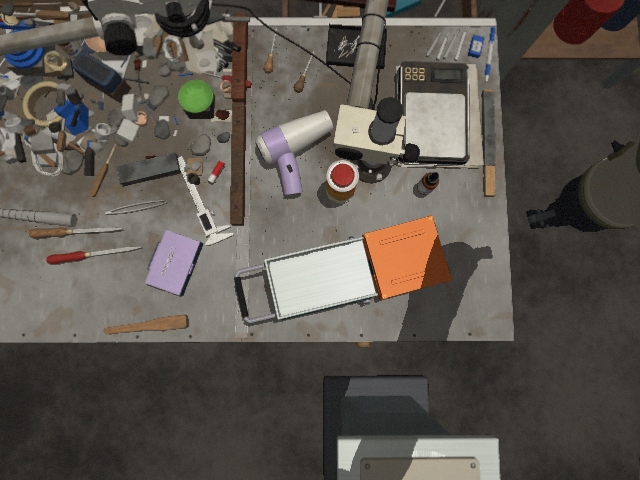

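Run:
```python
import cv2,numpy as np
s=cv2.imread("pics/s17f.png")[245:345,285:395]
g=cv2.convertScaleAbs(s,alpha=1.8,beta=0)
cv2.imwrite("pics/s18.png",cv2.resize(g,None,fx=7,fy=6,interpolation=cv2.INTER_CUBIC))
```

```text
(no output)
```

View pics/s18.png

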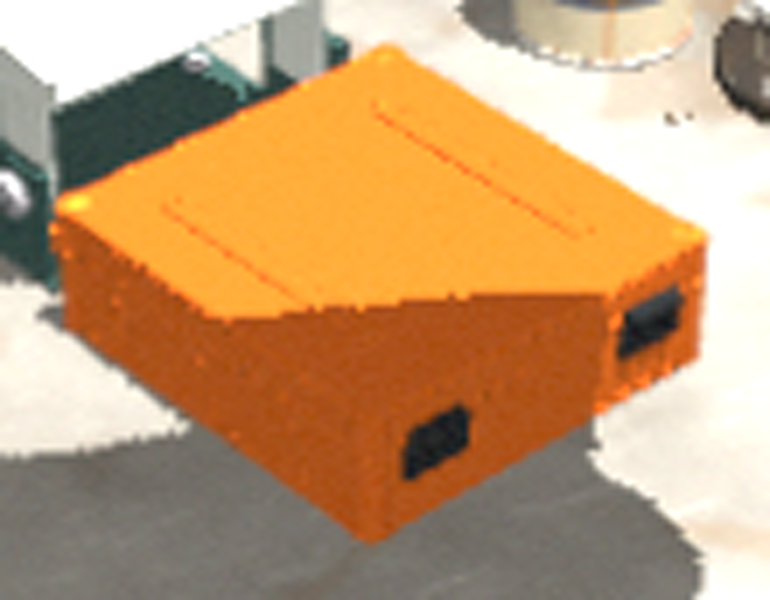

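Run:
```python
from h import *
t=cv2.imread("pics/t17.png");hsv=cv2.cvtColor(t,cv2.COLOR_BGR2HSV)
m=cv2.inRange(hsv,(5,150,60),(18,255,255));m[:205]=0;m[305:]=0;m[:,:355]=0;m[:,460:]=0
cs=max(cv2.findContours(m,0,cv2.CHAIN_APPROX_NONE)[0],key=cv2.contourArea)
r=cv2.approxPolyDP(cs,6,True)[:,0];print(r.tolist())
b=r.astype(float)
for nm,s in(("free -x",(295.3,279.2)),("free +x",(341,252.8)),("hinge +x",(385.7,284.7))):
    a,d=ray(calibration("scene"),s);best=None
    for uv in b:
        w,e=ray(calibration("top"),uv);tt=np.linalg.lstsq(np.stack([d,-e],1),w-a,rcond=None)[0];p=a+d*tt[0];q=w+e*tt[1];g=np.linalg.norm(p-q)
        if best is None or g<best[0]:best=(g,((p+q)/2).round(4),uv)
    print(nm,best)
```

```text
[[432, 216], [362, 235], [380, 299], [451, 279]]
free -x (np.float64(0.008860002214468869), array([0.4274, 0.0741, 0.0506]), array([380., 299.]))
free +x (np.float64(0.0067340723495449995), array([0.5518, 0.1077, 0.0519]), array([362., 235.]))
hinge +x (np.float64(0.0014254578272281325), array([ 0.5864, -0.0302,  0.0557]), array([432., 216.]))
```

No gap is visible on the case's left face. The free-edge corners triangulate to z≈0.051–0.052, against 0.058 for a shut lid, but with 7–9 mm of ray mismatch. As an independent check I'll press again, 30 mm farther from the tray: the same stop height would mean the lid is flat and the tray wasn't what stopped the gripper.

```bash
python3 -m handwheel '[{"jaw":0,"delta_pos":[0,0.03,0],"turn":0},{"jaw":0,"delta_pos":[0,0.07,0],"turn":0},{"jaw":0,"delta_pos":[0,0.11,0],"turn":0},{"jaw":0,"delta_pos":[0,0.145,0],"turn":0},{"jaw":0,"delta_pos":[0,0.165,0],"turn":0},{"jaw":0,"delta_pos":[0,0.17,0],"turn":0},{"jaw":0,"delta_pos":[0,0.17,0],"turn":0}]'
python3 -m handwheel '[{"jaw":0,"delta_pos":[0,0,0.03],"turn":0},{"jaw":0,"delta_pos":[0,0,0.065],"turn":0},{"jaw":0,"delta_pos":[0,0,0.10],"turn":0},{"jaw":0,"delta_pos":[0,0,0.13],"turn":0},{"jaw":0,"delta_pos":[0,0,0.155],"turn":0},{"jaw":0,"delta_pos":[0,0,0.17],"turn":0},{"jaw":0,"delta_pos":[0,0,0.178],"turn":0},{"jaw":0,"delta_pos":[0,0,0.182],"turn":0},{"jaw":0,"delta_pos":[0,0,0.182],"turn":0}]'
for i in 1 2 3 4; do python3 -m handwheel '[{"jaw":0,"delta_pos":[0,0,0.001],"turn":0},{"jaw":0,"delta_pos":[0,0,0.001],"turn":0}]' | grep -E "pos|force"; done
```

```text
clock: 20.45
position: [0.5042, 0.0136, 0.209]
ee_rot: [-0.112, 0.994, 0.0, 0.0]
ft_force: [0.1, -0.3, 0.6]
grip_width: -0.003
clock: 21.2
position: [0.5048, 0.01, 0.0269]
ee_rot: [-0.109, 0.994, -0.0, -0.0]
ft_force: [-0.6, -0.6, -0.5]
grip_width: 0.006
position: [0.5056, 0.0106, 0.0269]
ft_force: [0.8, -0.6, 0.6]
position: [0.5052, 0.0108, 0.0255]
ft_force: [-0.3, -0.2, -0.1]
position: [0.5049, 0.0107, 0.0241]
ft_force: [0.0, -0.2, 0.3]
position: [0.5047, 0.0106, 0.0229]
ft_force: [-0.3, 0.1, 0.5]
```

```bash
for i in 1 2; do python3 -m handwheel '[{"jaw":0,"delta_pos":[0,0,0.001],"turn":0},{"jaw":0,"delta_pos":[0,0,0.001],"turn":0},{"jaw":0,"delta_pos":[0,0,0.001],"turn":0}]' | grep -E "pos|force"; done
```

```text
position: [0.5047, 0.0106, 0.0219]
ft_force: [-0.2, 0.3, 0.0]
position: [0.5049, 0.0106, 0.0217]
ft_force: [-5.5, -1.1, 11.4]
```

The stop is at the same height (0.0217) 30 mm nearer the hinge, so the lid lies flat and shut. I'll retreat and take a last look.

```bash
python3 -m handwheel '[{"jaw":0,"delta_pos":[0,0,-0.002],"turn":0},{"jaw":0,"delta_pos":[0,0,-0.004],"turn":0},{"jaw":0,"delta_pos":[0,0,-0.02],"turn":0},{"jaw":0,"delta_pos":[0,0,-0.05],"turn":0},{"jaw":0,"delta_pos":[0,0,-0.09],"turn":0},{"jaw":0,"delta_pos":[0,0,-0.13],"turn":0},{"jaw":0,"delta_pos":[0,0,-0.16],"turn":0},{"jaw":0,"delta_pos":[0,0,-0.18],"turn":0},{"jaw":0,"delta_pos":[0,0,-0.18],"turn":0},{"jaw":0,"delta_pos":[0,0,-0.18],"turn":0}]'
python3 - <<'E'
from h import *
s=camera("scene")[:,:,::-1];cv2.imwrite("pics/s19.png",cv2.resize(s[120:345,220:460],None,fx=3,fy=2.6,interpolation=cv2.INTER_CUBIC))
E
```

```text
clock: 23.2
position: [0.5054, 0.0107, 0.2019]
ee_rot: [-0.109, 0.994, 0.0, 0.001]
ft_force: [0.8, 0.1, -0.8]
grip_width: 0.002
```

View pics/s19.png

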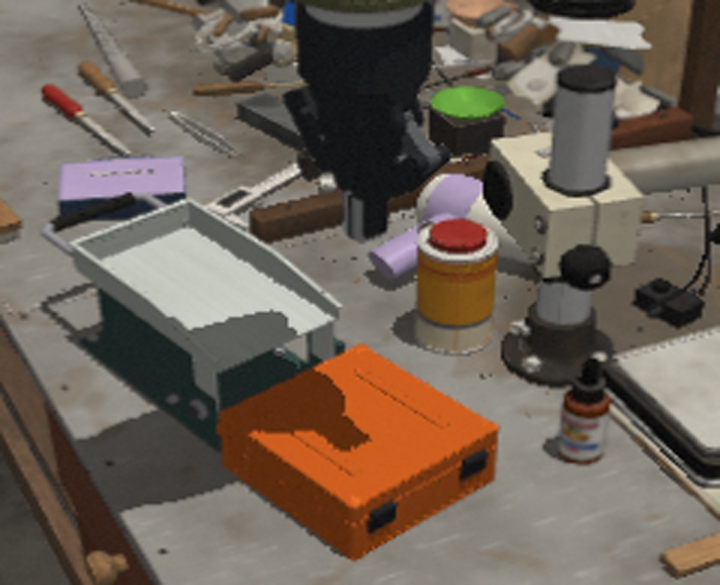

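The last view shows the case shut and flat, the tray level and empty, the bystanders standing where they were, and the gripper clear.

```bash
python3 -c "
from workcell import hand_in
print(hand_in())"
```

```text
the job is handed in; nothing more can be done
None
```

I tipped the tray to about 0.85 rad, and all four blanks slid into the case. Then I lowered it onto its rests, swung the lid over from behind, pressed it shut and handed the job in at about 23 s of the 64 s allowed.

**Last checks:**
- **Tray and blanks:** the pictures show the tray level and empty. All four blanks were in the case before I shut it.
- **Lid:** no gap shows, and pressing it at two places 30 mm apart met the same firm stop (TCP z 0.0217 m), so it lies flat.
- **Surroundings:** the bottle, can and box look where they were, and the gripper was clear at hand-in.

**Problems and disagreements:**
- **Fingertips:** they sat about 28–36 mm above the reported TCP. The first grasp closed above the handle, so I redid it lower.
- **Lid height from the cameras:** the two free-edge corners came out at 51–52 mm, against 58 mm for a shut lid. The two views disagreed by 7–9 mm, so I relied on the press test.
- **Case position:** it appears to have turned or shifted a few millimetres from where I first measured it, probably while the lid was being pushed.
- **Press force:** the first press peaked at about 34 N upward and 15 N sideways, near the 40 N limit if that applies to the fingers.

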